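# Time the seed sower's pulley and lock it

### The arm

A 6-joint arm with a two-finger parallel gripper is mounted at the origin on the work surface. World frame = base frame: x ahead of the robot, y to its left, z up, the work surface at z = 0. Lengths are in mm, angles in rad, forces in N, time in s.
With the tool pointing down it reaches from about 275 to 1000 mm from the base axis. Payload 8.4 kg.
Tool frame: the origin (TCP) lies on the centre line of the jaws, within the pads' length; the fingertips stand 25 mm ahead of it and the grasp point (between the pads) lies 6 mm ahead of it; z points along the fingers, x is the direction in which the jaws open and shut, and the axes are right-handed (so a half turn about z gives the same grasp; the last joint's range is limited). The gripper opens to 85 mm and grips with 20 to 120 N. Pads are 22 mm wide; open, the fingers measure 114 mm over their backs; the gripper's body (76 mm by 85 mm) begins 54 mm behind the grasp point. The pads swing forward as they close: fully open they stand 13 mm farther back than shut.
Start: joints at [1.131, 0.353, 1.633, -0, 1.155, -0.002], TCP at [264.966, 566.057, 256.281] pointing down, gripper open.
Joint ranges: [-2.63, 2.63], [-0.92, 2.1], [0.06, 2.66], [-1.3, 4.44], [0, 2.69], [-3.02, 3.02]. Speed limits (rad/s): [2.22, 2.22, 2.79, 3.14, 3.14, 3.14].

### API

Orientations are given as [roll, pitch, yaw] about the fixed x, y, z axes, in that order (R = Rz(yaw) Ry(pitch) Rx(roll)).
In Python, from rig import r gives the robot as it stands. The module is installed in compiled form; this text tells all that it offers.
- The arm moves only by the tool jog_arm, never from a script. Its argument "deltas" is a list of rows, each an object with "gripper": the gripper command: -1 is fully open, 1 is shut, values between are in proportion; "translation": the shift along the world's x, y, z in units of 10 cm (1.0 is 10 cm), a list of three; "dr": the turn, a rotation vector about the world's x, y, z in units of pi/2 rad (1.0 is pi/2 rad), a list of three. In form: [{"gripper": gripper, "translation": [x, y, z], "dr": [wx, wy, wz]}, ...]. A call has 1 to 12 rows; each row shifts and turns the commanded pose from where the row before left it; what a row does not reach is not made up. A row lasts 1/12 s, in which the tool goes at most 41.7 mm and 7.16 degrees, less where a joint would pass 70% of its speed; a pose out of reach is approached as far as the arm can. A call with a number of a shift or a turn outside -1 to 1 is refused whole. A call with a gripper value outside its range is refused whole. The fingers move at their own pace and stop on an object; "squeeze" is the grip in N (left out, the last holds). Time passes only in rows, so rows that do not move let the fingers close. It gives the time, the measured TCP pose, the force and the opening at its end, in the units of the state.
- r.sense(): the state, without advancing time (a new reading comes with each control period).
- r.grab_frame(name): name is "scene" or "top" or "wrist"; returns the picture (480x640x3 uint8, blue, green, red); there is no depth.
- r.calibration(name): a dict with "mtx" (3x3 intrinsics, pixels), "k1" (the pictures are not rectified: a ray, as slopes to the right and down, at radius r is drawn at 1 + k1 r^2 times it, then the intrinsics apply), "world_from_camera" (4x4, takes a point from camera to world coordinates). Camera axes: x right, y down, z forward; pixel columns grow to the right and rows downward; lengths in mm; the calibration is good to about 2 mm. A picture is of the moment at which its call begins: read the wrist's pose just before it. calibration takes no time and is no camera call; for the wrist camera it gives the pose at the moment of the call.
- r.sign_off(): hands the job in, once; it reports no verdict.
The state is a dict: "clock": time; "qpos": joint angles; "qvel": joint speeds; "joint_efforts": joint torques, N m; "eef_pos": TCP position; "tcp_rot": TCP orientation; "contact_force": force on the tool from outside, world axes, zero at the start; "wrist_torque": the same for the moment, N m; "opening": opening from 0.0 (shut) to 1.0 (fully open).
Only numpy, scipy, OpenCV 4.12 (cv2) and the standard library are available. Lean on these libraries where they do the work, as an engineer would, in place of code of your own. Each camera call takes 0.05 s, during which the arm holds its last target. There are 200 camera calls.

### The job

Turn the seed sower's pulley by dragging its rim round under a lightly pressed fingertip (never more than 18 N) until its engraved red mark faces the brass pointer, and let go of it. Only then take the orange-headed locking pin from its stand and seat it fully home through the hole in the pulley into the base, and let go. Leave the pots, tray, mister, trowel and cloche where they are.

Things in the scene. Friction and masses are not known exactly. Their poses are not given: they have to be found in the camera images.
- sower: Bench seed sower, bolted down: green base 200 mm wide (y), x from -100 to +175, 30 mm thick, origin under the pulley's axis on the table, z up. Its -x axis points from the pulley's axis to the brass pointer; at x = +145, y = +55 stands its round hopper (80 mm across, 111 mm tall).
- wheel: The pulley, flat above the base on an upright axis: aluminium ring, outer radius 85 mm, inner 59, 18 thick, on dark lower spokes. Origin on the axis at the ring's nominal underside, 38 mm above the table; -x points to the red mark. Stiff: about 4 N along the rim turns it, either way; it stays where left. It sits on a spring (8 N per mm downward, 4 mm travel). Fingers must never bear on it with more than 18 N.
- rim_level (a point): On the pulley's axis, at the nominal height of the ring's flat upper face (18 mm above its underside). The real face is shimmed and out of true: up to 9 mm higher or 7 mm lower, differently each time, not shown by the poses: feel for it. The ring cannot be gripped; a shut fingertip pressed on it with 10 to 15 N and dragged along carries it round, sometimes with a little slip.
- mark (a point): Outer end of the engraved red mark (radial line 25 mm long, 5 mm wide on the ring's upper face, running down the ring's edge), 83 mm from the axis, nominally 18 mm above the pulley's underside. It faces the pointer when the line from the axis through it meets the pointer's tip.
- pointer (a point): Tip of the fixed brass pointer on the base, 86 mm from the axis, 52 mm above the table. Its post stands outside the ring, and is no taller than 54 mm.
- wheel_hole (a point): Upper mouth of the round hole (13 mm) through the spoke under the mark, 42 mm from the axis on the same radius as the mark, about 47 mm above the table; the spoke is 12 mm thick.
- base_hole (a point): Mouth of the round blind hole (12 mm across, 20 mm deep) in the base's top, 42 mm from the axis towards the pointer, 30 mm above the table. The pulley's hole is straight above it when the mark faces the pointer.
- stand: Fixed wooden stand 70 x 70 x 40 mm holding the locking pin upright in its 30 mm deep hole. Origin under its centre.
- pin: Loose locking pin, upright: steel shaft 10 mm thick and 58 mm long with a tapered tip, then an orange head 24 mm across and 30 mm tall; 88 mm in all, 60 g. Origin at the tip, z up. In the stand the tip is 10 mm above the table; fully home in the sower it is again (on the bottom of the base's hole), with the head's underside 21 mm above the spoke.
- pot_a: Terracotta pot, 90 mm across, 85 mm tall, a bystander; origin under its centre.
- pot_b: Terracotta pot, 110 mm across, 100 mm tall, a bystander; origin under its centre.
- pot_c: Terracotta pot, 80 mm across, 75 mm tall, a bystander; origin under its centre.
- tray: Aluminium seed tray with dividers, 240 x 300 x 50 mm, a bystander; origin under its centre.
- cloche: Glass cloche, 170 mm across, 219 mm tall, a bystander; origin under its centre.
- mister: Plastic plant mister with an orange trigger, 72 mm across, 194 mm tall, a bystander; origin under its centre.
- trowel: Stainless trowel with a wooden grip lying flat, 300 mm long, its length along its x axis, a bystander; origin at the middle of its underside, near the end of the grip's ferrule.

How it is judged:
By the outcome, as a careful person would: the job done as asked, in the order asked, and still so for the second after the job is handed in, with the robot touching nothing.
It also fails if it takes over 64 s, if anything falls off the work surface, if the arm or the gripper's body presses on something with over 40 N, if the wrist force passes 120 N, or if a joint passes its speed limit or range.

## Working session

There is one attempt and no reset: what is moved stays moved. The work goes in short steps, Python scripts to look and compute and a tool call to move; the robot and the scene stay as the last step left them, time stands still between calls to the robot, and variables do not carry over. Pictures are saved under pics/ and viewed, about 8 in all and at most 12, crops included, and the job is handed in when it is done.

Besides the shell and the picture viewer there is one more tool, called after "Request:" as name(argument=value, ...), one argument or row to a line, values as JSON. jog_arm: Moves the arm, as the interface text tells. Shifts and turns lie within -1 to 1; 1 stands for 10 cm of shift or pi/2 rad of turn. Its arguments: {"type":"object","properties":{"deltas":{"type":"array"},"squeeze":{"type":"number"}},"required":["deltas"]}

```bash
mkdir -p pics; cat > h.py <<'E'
import numpy as np, cv2
from rig import r
def ray(c,px):
    m=np.array(c["mtx"],float);k=c["k1"]
    d=np.array([(px[0]-m[0,2])/m[0,0],(px[1]-m[1,2])/m[1,1]]);u=d.copy()
    for _ in range(20): u=d/(1+k*(u@u))
    T=np.array(c["world_from_camera"]);return T[:3,3],T[:3,:3]@np.array([u[0],u[1],1])
def plane(c,px,z):
    o,d=ray(c,px);return o+d*(z-o[2])/d[2]
def proj(c,p):
    T=np.array(c["world_from_camera"]);q=T[:3,:3].T@(np.array(p,float)-T[:3,3]);u=q[:2]/q[2];u=u*(1+c["k1"]*(u@u))
    m=np.array(c["mtx"]);return np.array([m[0,0]*u[0]+m[0,2],m[1,1]*u[1]+m[1,2]])
E
python3 - <<'E'
from h import *
for n in("top","scene"):
    im=r.grab_frame(n);cv2.imwrite(f"pics/{n}0.png",im);c=r.calibration(n);print(n,np.round(c["mtx"],1),c["k1"],np.round(c["world_from_camera"],3))
print(r.sense())
E
```

```text
top [[588.9   0.  334. ]
 [  0.  588.9 245.3]
 [  0.    0.    1. ]] -0.10392297053911552 [[ 1.000000e-02 -9.740000e-01  2.260000e-01  1.628880e+02]
 [-1.000000e+00 -1.000000e-02  1.000000e-03 -6.101000e+00]
 [ 2.000000e-03 -2.260000e-01 -9.740000e-01  1.657742e+03]
 [ 0.000000e+00  0.000000e+00  0.000000e+00  1.000000e+00]]
scene [[458.6   0.  323.8]
 [  0.  458.6 239.3]
 [  0.    0.    1. ]] 0.008198690163668452 [[ 3.330000e-01  7.220000e-01 -6.060000e-01  1.253329e+03]
 [ 9.430000e-01 -2.580000e-01  2.110000e-01 -2.564770e+02]
 [-4.000000e-03 -6.420000e-01 -7.670000e-01  1.016467e+03]
 [ 0.000000e+00  0.000000e+00  0.000000e+00  1.000000e+00]]
{'clock': 0.1, 'qpos': array([ 1.13058280e+00,  3.53584735e-01,  1.63407581e+00, -2.89066832e-05,
        1.15521821e+00, -2.37504719e-03]), 'qvel': array([-0.00072331,  0.00029026, -0.00058801, -0.00185532, -0.00090977,
       -0.00099871]), 'joint_efforts': array([-6.26468027e-04, -6.06362915e+01, -3.42816746e+01,  2.49949139e-06,
        4.02322970e-03,  3.71506883e-05]), 'eef_pos': array([264.80740332, 565.67467907, 255.62622529]), 'tcp_rot': array([3.14156928e+00, 1.28615594e-03, 1.13296952e+00]), 'contact_force': array([ 1.12962361, -1.07730839, -0.17521096]), 'wrist_torque': array([-0.0172767 , -0.0248969 , -0.02642237]), 'opening': 0.9990514509393479}
```

View pics/top0.png

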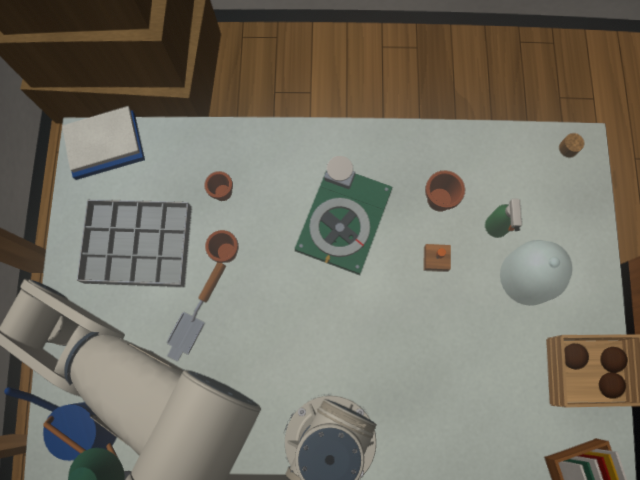

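View pics/scene0.png

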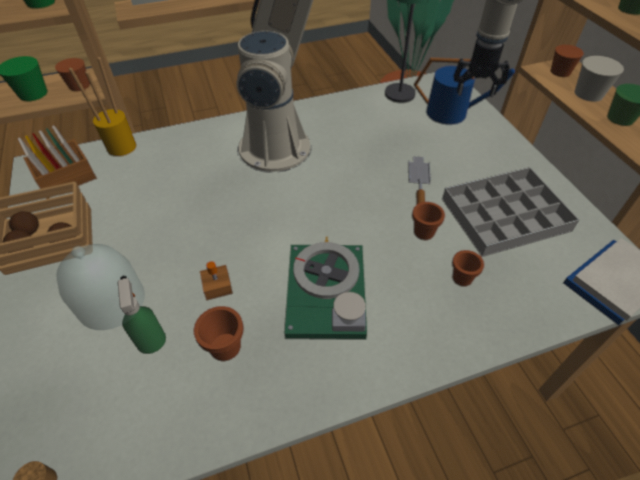

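The top view shows the pulley at about (340,227), the pointer at (327,259), the red mark at (361,242), and the stand at (437,257) with the pin head at (442,252). The scene view agrees: pulley (326,268), pointer (326,240), mark (300,261), pin head (212,267).

```bash
python3 - <<'E'
from h import *
C={n:r.calibration(n) for n in("top","scene")}
win={"top":(290,150,470,290),"scene":(190,230,380,345)}
im={n:cv2.imread(f"pics/{n}0.png") for n in C}
def blobs(n,lo,hi,w=None):
    x0,y0,x1,y1=w or win[n];h=cv2.cvtColor(im[n][y0:y1,x0:x1],cv2.COLOR_BGR2HSV)
    m=cv2.inRange(h,np.array(lo),np.array(hi));k,l,s,ce=cv2.connectedComponentsWithStats(m)
    return [(s[i,4],np.round(ce[i]+[x0,y0],1)) for i in range(1,k) if s[i,4]>4]
for n,z in(("top",0),("scene",0)):
    print(n,"red",blobs(n,(0,120,80),(5,255,255)),"red2",blobs(n,(172,120,80),(180,255,255)))
    print("orange",blobs(n,(6,190,120),(16,255,255)),"yellow",blobs(n,(18,120,100),(32,255,255)),"green",[b for b in blobs(n,(65,100,30),(90,255,200)) if b[0]>100])
# triangulate
def tri(a,b):
    o1,d1=ray(C["top"],a);o2,d2=ray(C["scene"],b)
    s=np.linalg.lstsq(np.c_[d1,-d2],o2-o1,rcond=None)[0];p,q=o1+s[0]*d1,o2+s[1]*d2;return np.round((p+q)/2,1),round(np.linalg.norm(p-q),1)
print("ctr",plane(C["top"],(340,227),56),plane(C["scene"],(326,268.5),56),tri((340,227),(326,268.5)))
print("ptr",plane(C["top"],(327,260),52),plane(C["scene"],(326,240),52))
print("mark",plane(C["top"],(361,242),56),plane(C["scene"],(300,261),56))
print("head",plane(C["top"],(442,252),98),plane(C["scene"],(211,265),98))
E
```

```text
top red [(np.int32(7), array([359.6, 242.1]))] red2 []
orange [] yellow [(np.int32(12), array([327. , 258.5]))] green []
scene red [(np.int32(8), array([299.5, 258.9]))] red2 []
orange [(np.int32(48), array([211.7, 265.8]))] yellow [] green [(np.int32(2249), array([310. , 312.6])), (np.int32(248), array([358.5, 272.3]))]
ctr [587.03915245 -21.34311679  56.        ] [588.89873318 -20.00188403  56.        ] (array([587.7, -20.5,  54.5]), np.float64(1.8))
ptr [492.76868053  14.06599483  52.        ] [495.09609051  13.44592113  52.        ]
mark [544.2892192  -80.39977976  56.        ] [542.96838179 -76.16009718  56.        ]
head [ 508.63069555 -299.16965343   98.        ] [ 511.29543854 -297.13859553   98.        ]
```

Request:
jog_arm(
  deltas=[
    {"gripper": 1,"translation": [0.17,-0.36,0.05],"dr": [0,0,-0.04]},
    {"gripper": 1,"translation": [0.17,-0.36,0.05],"dr": [0,0,-0.06]},
    {"gripper": 1,"translation": [0.17,-0.36,0.05],"dr": [0,0,-0.06]},
    {"gripper": 1,"translation": [0.17,-0.36,0.05],"dr": [0,0,-0.06]},
    {"gripper": 1,"translation": [0.17,-0.36,0.05],"dr": [0,0,-0.06]},
    {"gripper": 1,"translation": [0.17,-0.36,0.05],"dr": [0,0,-0.06]},
    {"gripper": 1,"translation": [0.17,-0.36,0.05],"dr": [0,0,-0.06]},
    {"gripper": 1,"translation": [0.17,-0.36,0.05],"dr": [0,0,-0.06]},
    {"gripper": 1,"translation": [0.17,-0.36,0.05],"dr": [0,0,-0.06]},
    {"gripper": 1,"translation": [0.17,-0.36,0.05],"dr": [0,0,-0.06]},
    {"gripper": 1,"translation": [0.17,-0.36,0.05],"dr": [0,0,-0.06]},
    {"gripper": 1,"translation": [0.17,-0.36,0.05],"dr": [0,0,-0.06]},
  ],
)

```text
clock: 1.1
eef_pos: [469.2, 132.1, 316.5]
tcp_rot: [-3.142, 0.0, 0.029]
contact_force: [1.2, 1.0, -0.1]
opening: -0.001
```

```bash
python3 - <<'E'
from h import *
s=r.sense();c=r.calibration("wrist");print(s["clock"],s["eef_pos"],s["tcp_rot"],s["qpos"],np.round(c["mtx"],1),c["k1"],np.round(c["world_from_camera"],3))
E
```

```text
1.1 [469.21128704 132.10466184 316.45547553] [-3.14154920e+00  6.78039478e-05  2.87754180e-02] [2.71326600e-01 7.77076195e-02 1.84710490e+00 6.23358212e-05
 1.21683551e+00 2.42529576e-01] [[390.    0.  325.6]
 [  0.  390.  238. ]
 [  0.    0.    1. ]] -0.024501266796077458 [[ 1.00000e+00  2.70000e-02  9.00000e-03  4.66743e+02]
 [ 2.80000e-02 -9.47000e-01 -3.21000e-01  2.14765e+02]
 [-0.00000e+00  3.21000e-01 -9.47000e-01  4.32869e+02]
 [ 0.00000e+00  0.00000e+00  0.00000e+00  1.00000e+00]]
```

Request:
jog_arm(
  deltas=[
    {"gripper": 1,"translation": [0.25,-0.27,0],"dr": [0,0,0]},
    {"gripper": 1,"translation": [0.25,-0.27,0],"dr": [0,0,0]},
    {"gripper": 1,"translation": [0.25,-0.27,-0.1],"dr": [0,0,0]},
    {"gripper": 1,"translation": [0.2,-0.27,-0.2],"dr": [0,0,0]},
    {"gripper": 1,"translation": [0,0,0],"dr": [0,0,0]},
  ],
)

```text
clock: 1.52
eef_pos: [565.4, 21.8, 282.8]
tcp_rot: [3.14, 0.003, 0.031]
contact_force: [-2.2, 1.0, -0.8]
opening: -0.001
```

```bash
python3 - <<'E'
from h import *
c=r.calibration("wrist");im=r.grab_frame("wrist");cv2.imwrite("pics/w1.png",im)
import pickle;pickle.dump(c,open("w1.pkl","wb"))
print(r.sense()["eef_pos"],proj(c,(588,-20,56)),proj(c,(500,-60,56)),proj(c,(507,9,52)))
E
```

```text
[564.05689514  23.73310796 283.82997917] [349.27852909 246.43439537] [256.44697598 282.54168975] [262.72337138 212.80208565]
```

View pics/w1.png

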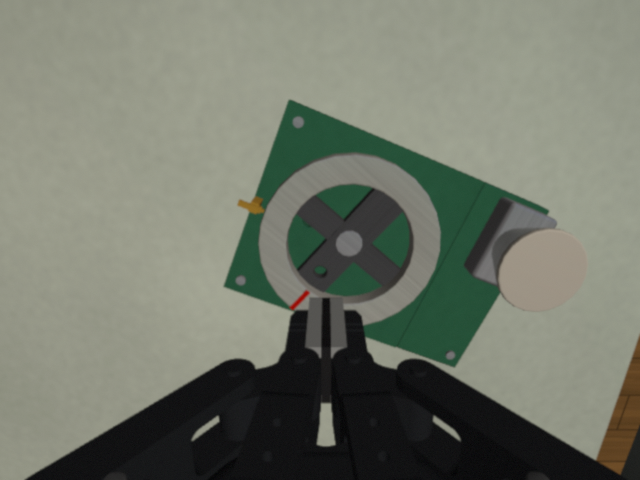

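The wrist view shows the hub at (349,243), the pointer tip at about (263,210), the mark from (308,293) to (293,308), the hole at (321,271), and the base corners at (290,100), (225,286), (455,366) and (548,212).

```bash
python3 - <<'E'
from h import *
import pickle;c=pickle.load(open("w1.pkl","rb"));im=cv2.imread("pics/w1.png");h=cv2.cvtColor(im,cv2.COLOR_BGR2HSV)
g=cv2.inRange(h,np.array((65,90,30)),np.array((90,255,200)));ct,_=cv2.findContours(g,0,2);hull=cv2.convexHull(np.vstack([k for k in ct if cv2.contourArea(k)>200]))
ap=cv2.approxPolyDP(hull,6,True)[:,0];print(ap.tolist())
for p in [(290,100),(225,286),(455,366)]: 
    q=ap[np.argmin(np.linalg.norm(ap-p,axis=1))];print(q,plane(c,q.astype(float),30))
A,B,D=[plane(c,ap[np.argmin(np.linalg.norm(ap-p,axis=1))].astype(float),30)[:2] for p in [(290,100),(225,286),(455,366)]]
print("sides",np.linalg.norm(A-B),np.linalg.norm(D-B))
ex=np.array(D-B)/np.linalg.norm(D-B);ey=(A-B)/np.linalg.norm(A-B);print("angs",np.degrees(np.arctan2(ex[1],ex[0])),np.degrees(np.arctan2(ey[1],ey[0]))-90)
print("O",(A+B)/2+100*ex, B+100*ex+100*ey)
r1=cv2.inRange(h,np.array((0,150,90)),np.array((6,255,255)))|cv2.inRange(h,np.array((174,150,90)),np.array((180,255,255)))
r1[330:]=0;r1[:,:280]=0;r1[:,330:]=0;ys,xs=np.nonzero(r1);print("red",len(xs),xs.mean(),ys.mean(),"ext",xs.min(),xs.max(),ys.min(),ys.max())
print("redpos",[plane(c,(xs.mean(),ys.mean()),z)[:2] for z in(52,56,60)])
print("hub",[plane(c,(349,243),z)[:2] for z in(47,56)])
y=cv2.inRange(h,np.array((15,120,100)),np.array((32,255,255)));ys,xs=np.nonzero(y);i=xs.argmax();print("ptr",xs[i],ys[i],xs.mean(),ys.mean(),plane(c,(xs[i],ys[i]),52))
gr=cv2.inRange(h,np.array((0,0,110)),np.array((180,45,255)));gr[:140]=0;gr[:,:250]=0;gr[:,450:]=0
print("hole",plane(c,(321,271),47))
E
```

```text
[[547, 211], [454, 365], [225, 285], [289, 101]]
[289 101] [529.12506163 107.35444232  30.        ]
[225 285] [462.17877986 -76.39488241  30.        ]
[454 365] [ 715.37626547 -168.30772178   30.        ]
sides 195.5648715396819 269.3639485163343
angs -19.951327500353663 -20.018444759417378
O [589.65020337 -18.64239559] [590.40932579 -16.55881112]
red 94 299.02127659574467 299.968085106383 ext 290 308 291 309
redpos [array([541.13794994, -79.66122081]), array([541.39178327, -77.53654891]), array([541.64561661, -75.41187701])]
hub [array([588.21133947, -19.78110775]), array([587.57082282, -16.5994581 ])]
ptr 639 338 478.15746753246754 338.8457792207792 [ 897.28688484 -114.21530403   52.        ]
hole [562.16672931 -49.79592004  47.        ]
```

Request:
jog_arm(
  deltas=[
    {"gripper": 1,"translation": [0.035,-0.19,-0.3],"dr": [0,0,0.055]},
    {"gripper": 1,"translation": [0.035,-0.19,-0.3],"dr": [0,0,0.055]},
    {"gripper": 1,"translation": [0.035,-0.19,-0.3],"dr": [0,0,0.055]},
    {"gripper": 1,"translation": [0.035,-0.19,-0.3],"dr": [0,0,0.055]},
    {"gripper": 1,"translation": [0.035,-0.19,-0.3],"dr": [0,0,0.055]},
    {"gripper": 1,"translation": [0.035,-0.19,-0.3],"dr": [0,0,0.055]},
    {"gripper": 1,"translation": [0,0,0],"dr": [0,0,0]},
    {"gripper": 1,"translation": [0,0,0],"dr": [0,0,0]},
    {"gripper": 1,"translation": [0,0,0],"dr": [0,0,0]},
  ],
)

```text
clock: 2.32
eef_pos: [585.3, -87.0, 107.3]
tcp_rot: [3.142, -0.001, 0.55]
contact_force: [0.8, -0.9, 0.0]
opening: 0.002
```

Request:
jog_arm(
  deltas=[
    {"gripper": 1,"translation": [0,-0.03,-0.05],"dr": [0,0,0]},
    {"gripper": 1,"translation": [0,0,-0.05],"dr": [0,0,0]},
    {"gripper": 1,"translation": [0,0,-0.04],"dr": [0,0,0]},
    {"gripper": 1,"translation": [0,0,0],"dr": [0,0,0]},
    {"gripper": 1,"translation": [0,0,0],"dr": [0,0,0]},
  ],
)

```text
clock: 2.73
eef_pos: [584.9, -90.6, 92.3]
tcp_rot: [-3.141, 0.0, 0.552]
contact_force: [0.1, 0.0, -0.1]
opening: 0.002
```

Request:
jog_arm(
  deltas=[
    {"gripper": 1,"translation": [0,0,-0.008],"dr": [0,0,0]},
    {"gripper": 1,"translation": [0,0,-0.008],"dr": [0,0,0]},
    {"gripper": 1,"translation": [0,0,0],"dr": [0,0,0]},
  ],
)

```text
clock: 2.98
eef_pos: [585.0, -90.9, 90.7]
tcp_rot: [3.142, -0.0, 0.552]
contact_force: [-0.3, 0.2, 0.8]
opening: -0.001
```

```bash
python3 - <<'E'
from h import *
c=r.calibration("wrist");im=r.grab_frame("wrist");cv2.imwrite("pics/w2.png",im);print(r.sense()["eef_pos"],r.sense()["contact_force"],np.round(c["world_from_camera"],3).tolist())
E
```

```text
[584.979359   -90.96483134  90.69191792] [ 0.09258309 -0.16311913 -0.03187811] [[0.852, 0.496, 0.168, 541.427], [0.524, -0.807, -0.274, -20.531], [0.0, 0.321, -0.947, 207.063], [0.0, 0.0, 0.0, 1.0]]
```

View pics/w2.png

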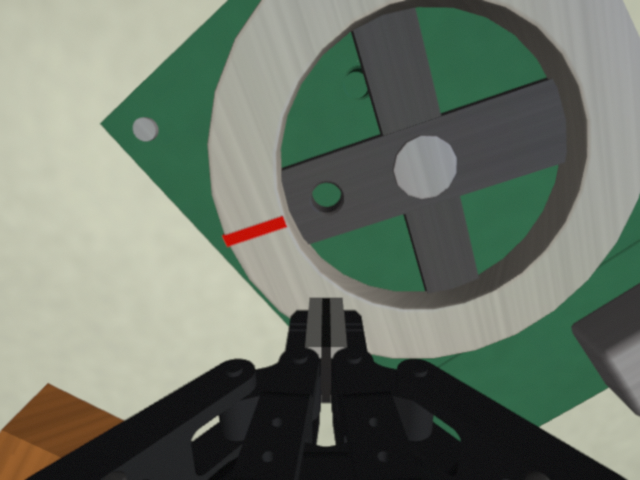

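Close up, the mark runs from (287,221) to (225,240), the hole is at (327,195) and the hub at (425,167). The tip, at (326,298), is over the ring.

```bash
python3 - <<'E'
from h import *
c=r.calibration("wrist");im=cv2.imread("pics/w2.png");h=cv2.cvtColor(im,cv2.COLOR_BGR2HSV)
m=cv2.inRange(h,np.array((0,170,100)),np.array((6,255,255)))|cv2.inRange(h,np.array((174,170,100)),np.array((180,255,255)));m[280:]=0
ys,xs=np.nonzero(m);P=np.c_[xs,ys].astype(np.float32);rc=cv2.minAreaRect(P);print(rc)
b=cv2.boxPoints(rc);e=sorted([(b[0]+b[1])/2,(b[1]+b[2])/2,(b[2]+b[3])/2,(b[3]+b[0])/2],key=lambda p:p[0]);i,o=e[3],e[0]
hub=(425,167);O=plane(c,hub,50)[:2]
for z in(49,53,57,61,65):
    p,q=plane(c,i,z)[:2],plane(c,o,z)[:2];print(z,"len",np.linalg.norm(p-q),p.round(1),q.round(1),"width",np.linalg.norm(plane(c,b[0],z)-plane(c,b[1],z)),np.linalg.norm(plane(c,b[2],z)-plane(c,b[1],z)))
print("hub",[plane(c,hub,z)[:2].round(1) for z in (47,52,56)],"hole",plane(c,(327,195),47))
# pot corner/bolt on z=30
print("corner",plane(c,(101,124),30))
E
```

```text
((254.11962890625, 231.4622039794922), (11.995067596435547, 63.287776947021484), 72.47443389892578)
49 len 27.605060196673453 [550.9 -69.3] [533.  -90.3] width 27.46713652217602 5.210791427080788
53 len 26.906590643875248 [550.7 -68. ] [533.2 -88.5] width 26.77215674576524 5.078946789472
57 len 26.208121091077054 [550.4 -66.8] [533.4 -86.7] width 26.07717696935442 4.947102151863305
61 len 25.509651538278913 [550.2 -65.6] [533.6 -85. ] width 25.382197192943714 4.815257514254508
65 len 24.81118198548072 [550.  -64.3] [533.9 -83.2] width 24.687217416532867 4.683412876645818
hub [array([588.5, -19.4]), array([587. , -19.4]), array([585.8, -19.4])] hole [560.44241583 -50.33225283  47.        ]
corner [460.87594858 -78.34183576  30.        ]
```

Request:
jog_arm(
  deltas=[
    {"gripper": 1,"translation": [0,0,-0.007],"dr": [0,0,0]},
    {"gripper": 1,"translation": [0,0,-0.006],"dr": [0,0,0]},
    {"gripper": 1,"translation": [0,0,0],"dr": [0,0,0]},
  ],
)

```text
clock: 3.28
eef_pos: [584.9, -91.0, 89.3]
tcp_rot: [-3.142, 0.0, 0.552]
contact_force: [0.2, -0.4, 0.1]
opening: 0.002
```

Request:
jog_arm(
  deltas=[
    {"gripper": 1,"translation": [0,0,-0.007],"dr": [0,0,0]},
    {"gripper": 1,"translation": [0,0,-0.007],"dr": [0,0,0]},
    {"gripper": 1,"translation": [0,0,0],"dr": [0,0,0]},
  ],
)

```text
clock: 3.53
eef_pos: [584.9, -90.9, 87.8]
tcp_rot: [-3.141, 0.0, 0.552]
contact_force: [-0.1, 0.1, -0.2]
opening: 0.001
```

Request:
jog_arm(
  deltas=[
    {"gripper": 1,"translation": [0,0,-0.008],"dr": [0,0,0]},
    {"gripper": 1,"translation": [0,0,-0.007],"dr": [0,0,0]},
    {"gripper": 1,"translation": [0,0,0],"dr": [0,0,0]},
  ],
)

```text
clock: 3.78
eef_pos: [584.9, -90.9, 86.3]
tcp_rot: [-3.141, 0.0, 0.552]
contact_force: [-0.7, 0.7, 0.6]
opening: -0.003
```

Request:
jog_arm(
  deltas=[
    {"gripper": 1,"translation": [0,0,-0.008],"dr": [0,0,0]},
    {"gripper": 1,"translation": [0,0,-0.007],"dr": [0,0,0]},
    {"gripper": 1,"translation": [0,0,0],"dr": [0,0,0]},
  ],
)

```text
clock: 4.03
eef_pos: [585.0, -91.0, 85.1]
tcp_rot: [3.141, -0.0, 0.552]
contact_force: [-0.7, -0.8, 2.7]
opening: 0.002
```

Request:
jog_arm(
  deltas=[
    {"gripper": 1,"translation": [0,0,-0.008],"dr": [0,0,0]},
    {"gripper": 1,"translation": [0,0,0],"dr": [0,0,0]},
    {"gripper": 1,"translation": [0,0,0],"dr": [0,0,0]},
  ],
)

```text
clock: 4.28
eef_pos: [585.1, -91.1, 84.4]
tcp_rot: [3.141, -0.0, 0.552]
contact_force: [-1.2, -2.7, 5.0]
opening: 0.001
```

Request:
jog_arm(
  deltas=[
    {"gripper": 1,"translation": [0,0,-0.01],"dr": [0,0,0]},
    {"gripper": 1,"translation": [0,0,0],"dr": [0,0,0]},
    {"gripper": 1,"translation": [0,0,0],"dr": [0,0,0]},
  ],
)

```text
clock: 4.53
eef_pos: [585.2, -91.2, 83.6]
tcp_rot: [3.141, -0.0, 0.552]
contact_force: [-2.4, -3.3, 7.1]
opening: -0.001
```

Request:
jog_arm(
  deltas=[
    {"gripper": 1,"translation": [0,0,-0.012],"dr": [0,0,0]},
    {"gripper": 1,"translation": [0,0,0],"dr": [0,0,0]},
    {"gripper": 1,"translation": [0,0,0],"dr": [0,0,0]},
  ],
)

```text
clock: 4.78
eef_pos: [585.3, -91.4, 82.7]
tcp_rot: [3.141, -0.0, 0.552]
contact_force: [-3.0, -3.0, 9.3]
opening: 0.0
```

```bash
python3 - <<'E'
import numpy as np
t=np.radians(np.arange(267.2,180,-3));p=72.5*np.c_[np.cos(t),np.sin(t)]
for a,d in zip(np.degrees(t),np.diff(p,axis=0)/100):print(round(a,1),d.round(4))
E
```

```text
267.2 [-0.0378  0.0028]
264.2 [-0.0376  0.0048]
261.2 [-0.0373  0.0068]
258.2 [-0.0369  0.0087]
255.2 [-0.0364  0.0107]
252.2 [-0.0358  0.0125]
249.2 [-0.0351  0.0144]
246.2 [-0.0343  0.0162]
243.2 [-0.0334  0.018 ]
240.2 [-0.0324  0.0197]
237.2 [-0.0314  0.0214]
234.2 [-0.0302  0.023 ]
231.2 [-0.0289  0.0245]
228.2 [-0.0276  0.026 ]
225.2 [-0.0262  0.0274]
222.2 [-0.0248  0.0288]
219.2 [-0.0232  0.03  ]
216.2 [-0.0216  0.0312]
213.2 [-0.0199  0.0323]
210.2 [-0.0182  0.0333]
207.2 [-0.0165  0.0342]
204.2 [-0.0146  0.035 ]
201.2 [-0.0128  0.0357]
198.2 [-0.0109  0.0364]
195.2 [-0.009   0.0369]
192.2 [-0.007   0.0373]
189.2 [-0.0051  0.0376]
186.2 [-0.0031  0.0378]
183.2 [-0.0011  0.0379]
```

Request:
jog_arm(
  deltas=[
    {"gripper": 1,"translation": [0,0,-0.008],"dr": [0,0,0]},
    {"gripper": 1,"translation": [-0.02,0.001,0],"dr": [0,0,-0.017]},
    {"gripper": 1,"translation": [-0.038,0.004,0],"dr": [0,0,-0.033]},
    {"gripper": 1,"translation": [-0.038,0.006,0],"dr": [0,0,-0.033]},
  ],
)

```text
clock: 5.12
eef_pos: [578.4, -90.7, 82.9]
tcp_rot: [3.138, -0.005, 0.419]
contact_force: [3.8, -4.6, 9.6]
opening: 0.001
```

Request:
jog_arm(
  deltas=[
    {"gripper": 1,"translation": [-0.037,0.008,-0.004],"dr": [0,0,-0.033]},
    {"gripper": 1,"translation": [-0.037,0.01,0],"dr": [0,0,-0.033]},
    {"gripper": 1,"translation": [-0.036,0.012,0],"dr": [0,0,-0.033]},
  ],
)

```text
clock: 5.37
eef_pos: [567.0, -88.1, 82.5]
tcp_rot: [3.138, -0.005, 0.264]
contact_force: [2.8, -7.9, 10.8]
opening: 0.005
```

Request:
jog_arm(
  deltas=[
    {"gripper": 1,"translation": [-0.037,0.006,0],"dr": [0,0,-0.033]},
    {"gripper": 1,"translation": [-0.037,0.008,0],"dr": [0,0,-0.033]},
    {"gripper": 1,"translation": [-0.036,0.014,0],"dr": [0,0,-0.033]},
  ],
)

```text
clock: 5.62
eef_pos: [556.4, -84.4, 82.5]
tcp_rot: [3.14, -0.007, 0.107]
contact_force: [5.0, 0.4, 9.8]
opening: -0.002
```

Request:
jog_arm(
  deltas=[
    {"gripper": 1,"translation": [-0.034,0.018,-0.004],"dr": [0,0,-0.033]},
    {"gripper": 1,"translation": [-0.033,0.02,0],"dr": [0,0,-0.033]},
    {"gripper": 1,"translation": [-0.032,0.021,0],"dr": [0,0,-0.033]},
    {"gripper": 1,"translation": [-0.031,0.022,0],"dr": [0,0,-0.033]},
  ],
)

```text
clock: 5.95
eef_pos: [543.5, -76.4, 82.1]
tcp_rot: [3.141, -0.007, -0.1]
contact_force: [3.9, -2.1, 11.2]
opening: 0.0
```

Request:
jog_arm(
  deltas=[
    {"gripper": 1,"translation": [-0.029,0.024,0],"dr": [0,0,-0.033]},
    {"gripper": 1,"translation": [-0.028,0.025,0],"dr": [0,0,-0.033]},
    {"gripper": 1,"translation": [-0.027,0.027,0],"dr": [0,0,-0.033]},
    {"gripper": 1,"translation": [-0.026,0.028,0],"dr": [0,0,-0.033]},
  ],
)

```text
clock: 6.28
eef_pos: [532.5, -65.9, 82.1]
tcp_rot: [-3.14, -0.007, -0.307]
contact_force: [5.2, -1.7, 10.9]
opening: -0.0
```

Request:
jog_arm(
  deltas=[
    {"gripper": 1,"translation": [-0.023,0.03,0],"dr": [0,0,-0.033]},
    {"gripper": 1,"translation": [-0.022,0.031,0],"dr": [0,0,-0.033]},
    {"gripper": 1,"translation": [-0.02,0.032,0],"dr": [0,0,-0.033]},
    {"gripper": 1,"translation": [-0.018,0.033,0],"dr": [0,0,-0.033]},
    {"gripper": 1,"translation": [0,0,0],"dr": [0,0,0]},
  ],
)

```text
clock: 6.7
eef_pos: [523.8, -53.0, 82.0]
tcp_rot: [-3.139, -0.006, -0.515]
contact_force: [3.4, -2.5, 10.7]
opening: -0.0
```

```bash
cat > m.py <<'E'
from h import *
import sys
n=sys.argv[1];c=r.calibration("wrist");im=r.grab_frame("wrist");cv2.imwrite(f"pics/{n}.png",im);s=r.sense();print(s["clock"],s["eef_pos"],s["contact_force"])
h=cv2.cvtColor(im,cv2.COLOR_BGR2HSV)
m=cv2.inRange(h,np.array((0,170,80)),np.array((6,255,255)))|cv2.inRange(h,np.array((174,170,80)),np.array((180,255,255)))
k,l,st,ce=cv2.connectedComponentsWithStats(m)
O=np.array([588.8,-18.8])
for i in range(1,k):
    if st[i,4]<40: continue
    P=np.argwhere(l==i)[:,::-1].astype(np.float32);W=np.array([plane(c,p,62)[:2] for p in P]);mu=W.mean(0);d=np.linalg.svd(W-mu,full_matrices=False)[2][0]
    d*=np.sign(d@(mu-O));print("red",st[i,4],ce[i].round(),mu.round(1),"r",np.linalg.norm(mu-O).round(1),"ang",np.degrees(np.arctan2(*(mu-O)[::-1]))%360,"dir",np.degrees(np.arctan2(d[1],d[0]))%360)
E
python3 m.py w3
```

```text
6.75 [523.83111588 -53.05439537  81.97106359] [ 3.16271757 -1.99517445 11.58063669]
red 756 [251. 239.] [517.5  -8. ] r 72.1 ang 171.4177943164203 dir 171.207709485002
```

View pics/w3.png

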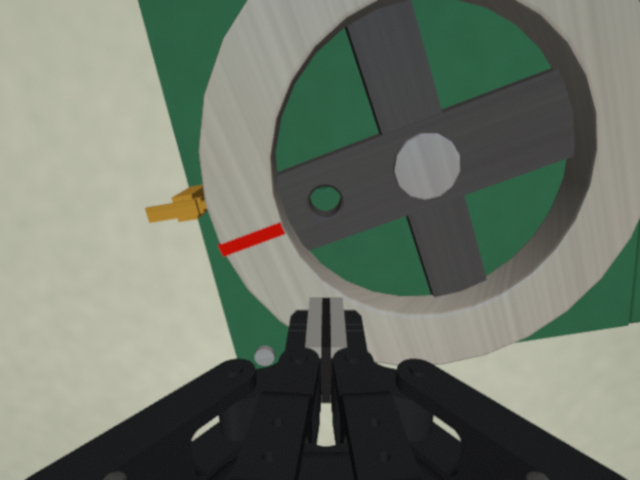

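The mark, from (283,228) to (221,250), is at about 171.4°, so about 11.4° remain. The pointer, from (147,214) to (203,200), lies just above it in the picture.

Request:
jog_arm(
  deltas=[
    {"gripper": 1,"translation": [-0.0155,0.0345,0],"dr": [0,0,-0.033]},
    {"gripper": 1,"translation": [-0.0136,0.0353,0],"dr": [0,0,-0.033]},
    {"gripper": 1,"translation": [-0.0118,0.036,0],"dr": [0,0,-0.033]},
    {"gripper": 1,"translation": [-0.0083,0.029,0],"dr": [0,0,-0.027]},
    {"gripper": 1,"translation": [0,0,0],"dr": [0,0,0]},
    {"gripper": 1,"translation": [0,0,0],"dr": [0,0,0]},
  ],
)

```text
clock: 7.25
eef_pos: [518.5, -39.7, 81.8]
tcp_rot: [-3.139, -0.004, -0.71]
contact_force: [1.4, -2.5, 12.4]
opening: 0.002
```

```bash
python3 m.py w4; python3 - <<'E'
from h import *
c=r.calibration("wrist");im=cv2.imread("pics/w4.png");h=cv2.cvtColor(im,cv2.COLOR_BGR2HSV)
y=cv2.inRange(h,np.array((14,130,80)),np.array((32,255,255)));k,l,st,ce=cv2.connectedComponentsWithStats(y);O=np.array([588.8,-18.8])
for i in range(1,k):
    if st[i,4]<50: continue
    P=np.argwhere(l==i)[:,::-1].astype(float);W=np.array([plane(c,p,52)[:2] for p in P]);a=np.degrees(np.arctan2(W[:,1]-O[1],W[:,0]-O[0]))%360;rr=np.linalg.norm(W-O,axis=1)
    print(st[i],ce[i].round())
    for lo in range(84,118,3):
        q=a[(rr>=lo)&(rr<lo+3)]
        if len(q):print(lo,len(q),q.min().round(1),q.mean().round(1),q.max().round(1))
E
```

```text
7.3 [518.51787241 -39.69126479  81.80999917] [ 2.05313371 -1.85922801 11.8356466 ]
red 757 [251. 239.] [521.3   5.7] r 71.8 ang 160.0561188659862 dir 159.8359498652058
[ 166  225   55   46 1148] [197. 250.]
87 148 154.7 157.9 162.5
90 222 154.9 159.0 163.2
93 202 155.8 159.5 163.1
96 177 156.8 160.0 163.0
99 112 157.5 160.3 162.8
102 97 158.8 160.4 162.0
105 97 158.8 160.4 161.9
108 93 158.9 160.4 161.9
```

View pics/w4.png

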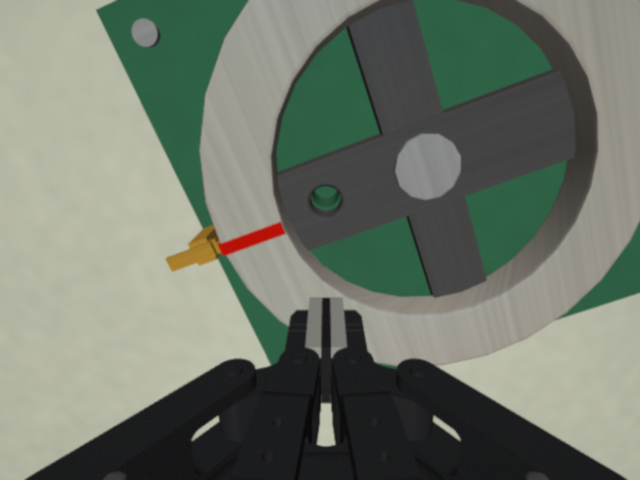

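The mark, from (283,228) to (221,250), now lines up with the pointer at (215,245): 160.06° against about 160.2°. I'll lift off and check again.

Request:
jog_arm(
  deltas=[
    {"gripper": 1,"translation": [0,0,0.02],"dr": [0,0,0]},
    {"gripper": 1,"translation": [0,0,0.03],"dr": [0,0,0]},
    {"gripper": 1,"translation": [0,0,0.1],"dr": [0,0,0]},
    {"gripper": 1,"translation": [0,0,0.3],"dr": [0,0,0]},
    {"gripper": 1,"translation": [0,0,0.3],"dr": [0,0,0]},
    {"gripper": 1,"translation": [0,0,0],"dr": [0,0,0]},
    {"gripper": 1,"translation": [0,0,0],"dr": [0,0,0]},
    {"gripper": 1,"translation": [0,0,0],"dr": [0,0,0]},
  ],
)

```text
clock: 7.97
eef_pos: [515.6, -39.3, 155.2]
tcp_rot: [3.141, 0.001, -0.71]
contact_force: [-0.3, -0.6, -0.4]
opening: 0.0
```

```bash
python3 m.py w5;python3 - <<'E'
from h import *
import pickle;pickle.dump(r.calibration("wrist"),open("w5.pkl","wb"))
E
```

```text
8.0167 [515.24503852 -39.30408068 154.69538734] [0.83182741 0.50859212 0.41731919]
red 347 [279. 194.] [520.4   5.6] r 72.6 ang 160.3969813827436 dir 159.86704098652328
```

View pics/w5.png

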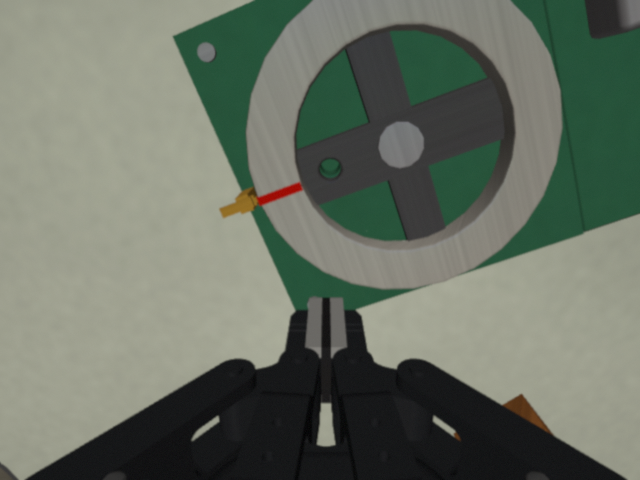

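The pulley stayed aligned after lift-off. The mark, from (300,186) to (258,201), points at the tip at (255,197), and the hole is at (330,168). Next is the pin.

Request:
jog_arm(
  deltas=[
    {"gripper": -0.3,"translation": [0.04,-0.32,0.07],"dr": [0,0,0.056]},
    {"gripper": -0.3,"translation": [0.045,-0.33,0.07],"dr": [0,0,0.056]},
    {"gripper": -0.3,"translation": [0.045,-0.33,0.07],"dr": [0,0,0.056]},
    {"gripper": -0.3,"translation": [0.045,-0.33,0.07],"dr": [0,0,0.056]},
    {"gripper": -0.3,"translation": [0.045,-0.33,0.07],"dr": [0,0,0.056]},
    {"gripper": -0.3,"translation": [0.045,-0.33,0.07],"dr": [0,0,0.056]},
    {"gripper": -0.3,"translation": [0.045,-0.32,0.07],"dr": [0,0,0.058]},
    {"gripper": -0.3,"translation": [0.045,-0.32,0.07],"dr": [0,0,0.058]},
    {"gripper": -0.3,"translation": [0,0,0],"dr": [0,0,0]},
    {"gripper": -0.3,"translation": [0,0,0],"dr": [0,0,0]},
    {"gripper": -0.3,"translation": [0,0,0],"dr": [0,0,0]},
  ],
)

```text
clock: 8.93
eef_pos: [550.7, -299.7, 209.7]
tcp_rot: [-3.14, 0.003, -0.001]
contact_force: [0.1, 0.3, -0.8]
opening: 0.649
```

```bash
python3 - <<'E'
from h import *
import pickle
c=r.calibration("wrist");im=r.grab_frame("wrist");cv2.imwrite("pics/w6.png",im);pickle.dump(c,open("w6.pkl","wb"));print(r.sense()["eef_pos"],r.sense()["tcp_rot"],proj(c,(510,-298,98)))
h=cv2.cvtColor(im,cv2.COLOR_BGR2HSV);m=cv2.inRange(h,np.array((4,190,130)),np.array((18,255,255)));k,l,st,ce=cv2.connectedComponentsWithStats(m)
for i in range(1,k):
    if st[i,4]>80:print(st[i],ce[i].round(1),plane(c,ce[i],98),plane(c,ce[i],83))
c5=pickle.load(open("w5.pkl","rb"));print("wheelhole",plane(c5,(330,168),47),"hub",plane(c5,(401,145),52))
E
```

```text
[ 550.79654188 -299.27515935  209.95375749] [-3.13995457e+00  2.38345407e-03 -4.80550110e-04] [260.91898355 243.82995661]
[243 230  35  33 913] [259.8 246.1] [ 509.20884938 -299.48797513   98.        ] [ 506.46025352 -304.89189563   83.        ]
wheelhole [548.84503357  -3.74978696  47.        ] hub [587.11665435 -18.96437802  52.        ]
```

View pics/w6.png

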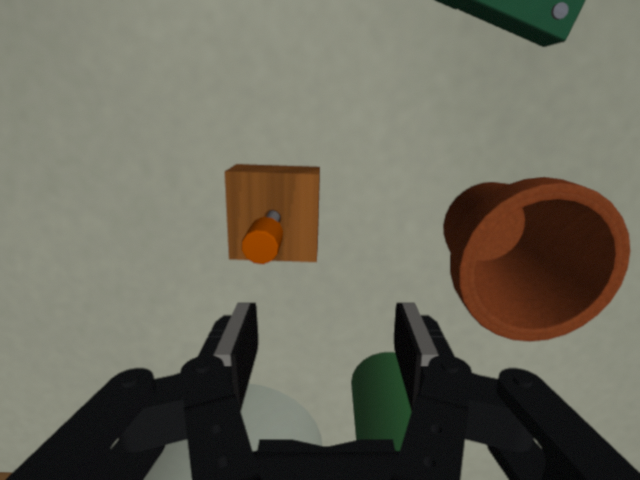

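The pin head's top is centred at about (262,243), the shaft meets the stand at (272,215), pot_b is at (540,260), and the mister's green body is at (380,400).

```bash
python3 - <<'E'
from h import *
import pickle
c=pickle.load(open("w6.pkl","rb"));t=r.calibration("top");s=r.calibration("scene")
print("pin top",plane(c,(261.5,243),98),"shaft",plane(c,(273,217),40),"stand corners z40",[plane(c,p,40)[:2].round() for p in((227,173),(320,168),(318,262),(231,259))])
print("mister top-cam",plane(t,(497,224),60),"scene base",plane(s,(150,345),0),"wrist",plane(c,(380,370),100))
E
```

```text
pin top [ 510.39180785 -297.45352829   98.        ] shaft [ 509.98217239 -296.85380288   40.        ] stand corners z40 [array([ 478., -263.]), array([ 546., -260.]), array([ 544., -334.]), array([ 475., -331.])]
mister top-cam [ 599.84076303 -466.18518462   60.        ] scene base [ 623.00664754 -485.11740391    0.        ] wrist [ 587.75125392 -390.20016568  100.        ]
```

Request:
jog_arm(
  deltas=[
    {"gripper": -0.3,"translation": [-0.135,0.007,-0.2],"dr": [0,0,0]},
    {"gripper": -0.3,"translation": [-0.135,0.007,-0.2],"dr": [0,0,0]},
    {"gripper": -0.3,"translation": [-0.135,0.007,-0.2],"dr": [0,0,0]},
    {"gripper": -0.3,"translation": [0,0,-0.1],"dr": [0,0,0]},
    {"gripper": -0.3,"translation": [0,0,-0.15],"dr": [0,0,0]},
    {"gripper": -0.3,"translation": [0,0,-0.15],"dr": [0,0,0]},
    {"gripper": -0.3,"translation": [0,0,-0.1],"dr": [0,0,0]},
    {"gripper": -0.3,"translation": [0,0,-0.1],"dr": [0,0,0]},
    {"gripper": -0.3,"translation": [0,0,0],"dr": [0,0,0]},
    {"gripper": -0.3,"translation": [0,0,0],"dr": [0,0,0]},
    {"gripper": -0.3,"translation": [0,0,0],"dr": [0,0,0]},
  ],
)

```text
clock: 9.9
eef_pos: [511.7, -298.4, 91.9]
tcp_rot: [3.141, -0.001, 0.001]
contact_force: [-0.1, -0.3, 1.8]
opening: 0.649
```

Request:
jog_arm(
  deltas=[
    {"gripper": 0.2,"translation": [-0.013,0.01,-0.01],"dr": [0,0,0]},
    {"gripper": 0.6,"translation": [0,0,0],"dr": [0,0,0]},
    {"gripper": 1,"translation": [0,0,0],"dr": [0,0,0]},
    {"gripper": 1,"translation": [0,0,0],"dr": [0,0,0]},
    {"gripper": 1,"translation": [0,0,0],"dr": [0,0,0]},
    {"gripper": 1,"translation": [0,0,0],"dr": [0,0,0]},
    {"gripper": 1,"translation": [0,0,0],"dr": [0,0,0]},
    {"gripper": 1,"translation": [0,0,0],"dr": [0,0,0]},
  ],
  squeeze=40,
)

```text
clock: 10.57
eef_pos: [509.9, -297.5, 90.8]
tcp_rot: [3.141, -0.0, 0.0]
contact_force: [-1.7, 1.3, 5.2]
opening: 0.267
```

Request:
jog_arm(
  deltas=[
    {"gripper": 1,"translation": [0,0,0.05],"dr": [0,0,0]},
    {"gripper": 1,"translation": [0,0,0.1],"dr": [0,0,0]},
    {"gripper": 1,"translation": [0,0,0.15],"dr": [0,0,0]},
    {"gripper": 1,"translation": [0,0,0.2],"dr": [0,0,0]},
    {"gripper": 1,"translation": [0,0,0.2],"dr": [0,0,0]},
    {"gripper": 1,"translation": [0,0,0],"dr": [0,0,0]},
    {"gripper": 1,"translation": [0,0,0],"dr": [0,0,0]},
  ],
)

```text
clock: 11.15
eef_pos: [510.6, -297.8, 161.9]
tcp_rot: [3.14, -0.003, 0.0]
contact_force: [-1.1, -1.2, -0.5]
opening: 0.265
```

Request:
jog_arm(
  deltas=[
    {"gripper": 1,"translation": [0.043,0.2,0],"dr": [0,0,0]},
    {"gripper": 1,"translation": [0.043,0.34,0],"dr": [0,0,0]},
    {"gripper": 1,"translation": [0.043,0.36,0],"dr": [0,0,0]},
    {"gripper": 1,"translation": [0.043,0.36,0],"dr": [0,0,0]},
    {"gripper": 1,"translation": [0.043,0.36,0],"dr": [0,0,0]},
    {"gripper": 1,"translation": [0.043,0.36,0],"dr": [0,0,0]},
    {"gripper": 1,"translation": [0.043,0.36,0],"dr": [0,0,0]},
    {"gripper": 1,"translation": [0.043,0.34,0],"dr": [0,0,0]},
    {"gripper": 1,"translation": [0.043,0.256,0],"dr": [0,0,0]},
    {"gripper": 1,"translation": [0,0,0],"dr": [0,0,0]},
    {"gripper": 1,"translation": [0,0,0],"dr": [0,0,0]},
    {"gripper": 1,"translation": [0,0,0],"dr": [0,0,0]},
  ],
)

```text
clock: 12.15
eef_pos: [547.9, -3.9, 159.6]
tcp_rot: [3.141, 0.001, 0.001]
contact_force: [0.1, 0.0, -0.4]
opening: 0.268
```

```bash
python3 m.py w7; python3 - <<'E'
from h import *
c=r.calibration("wrist");s=r.sense();print(s["eef_pos"],s["tcp_rot"],"hole px",proj(c,(549.3,-4.2,47)),"tip px",proj(c,(s["eef_pos"][0],s["eef_pos"][1],s["eef_pos"][2]-81)))
im=cv2.imread("pics/w7.png")
cv2.imwrite("pics/w7c.png",cv2.resize(im[90:350,130:476],None,fx=2.3,fy=2.3,interpolation=cv2.INTER_CUBIC))
E
```

```text
12.2 [548.00825096  -4.38581439 159.75269513] [-0.1244273   0.75495495 -0.43190229]
red 294 [278. 238.] [520.   6.] r 73.1 ang 160.19180709986105 dir 160.23855061568335
[548.00825096  -4.38581439 159.75269513] [3.14135090e+00 1.25513956e-03 1.93241297e-04] hole px [328.20021067 245.24186711] tip px [326.11588646 265.22216845]
```

View pics/w7c.png

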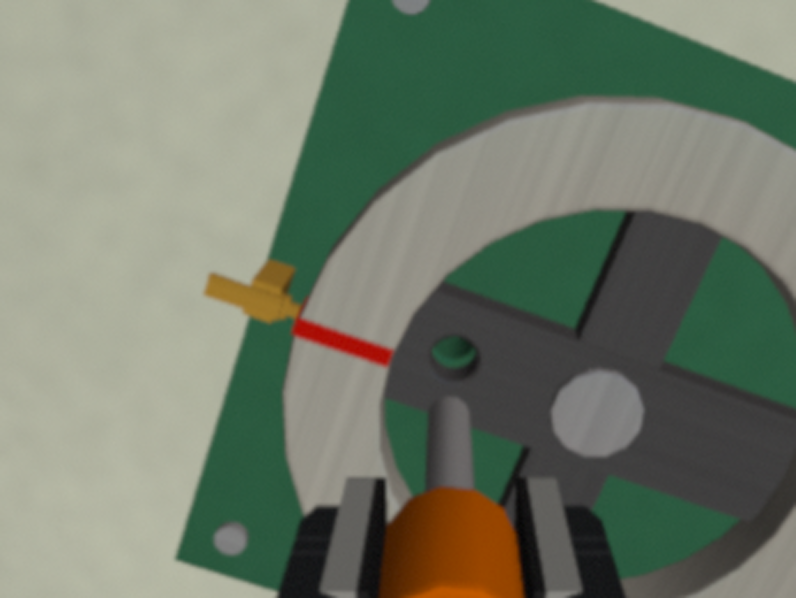

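The crop shows the hole at (328.3,245.2) in full-frame pixels, exactly where (549.3,-4.2,47) projects. The pin tip is at about (326,264) as predicted, and the mark still meets the pointer. I need to shift x by 1.3 mm, then descend.

Request:
jog_arm(
  deltas=[
    {"gripper": 1,"translation": [0.013,0.002,-0.1],"dr": [0,0,0]},
    {"gripper": 1,"translation": [0,0,-0.1],"dr": [0,0,0]},
    {"gripper": 1,"translation": [0,0,-0.05],"dr": [0,0,0]},
    {"gripper": 1,"translation": [0,0,0],"dr": [0,0,0]},
    {"gripper": 1,"translation": [0,0,0],"dr": [0,0,0]},
    {"gripper": 1,"translation": [0,0,0],"dr": [0,0,0]},
  ],
)

```text
clock: 12.7
eef_pos: [549.9, -3.8, 135.3]
tcp_rot: [-3.142, 0.0, 0.0]
contact_force: [-0.4, -0.4, -1.6]
opening: 0.267
```

Request:
jog_arm(
  deltas=[
    {"gripper": 1,"translation": [-0.005,-0.004,-0.03],"dr": [0,0,0]},
    {"gripper": 1,"translation": [0,0,-0.03],"dr": [0,0,0]},
    {"gripper": 1,"translation": [0,0,-0.03],"dr": [0,0,0]},
    {"gripper": 1,"translation": [0,0,-0.03],"dr": [0,0,0]},
    {"gripper": 1,"translation": [0,0,0],"dr": [0,0,0]},
    {"gripper": 1,"translation": [0,0,0],"dr": [0,0,0]},
  ],
)

```text
clock: 13.2
eef_pos: [549.2, -3.9, 123.1]
tcp_rot: [-3.142, 0.001, 0.001]
contact_force: [0.5, -0.4, -1.6]
opening: 0.268
```

Request:
jog_arm(
  deltas=[
    {"gripper": 1,"translation": [0,-0.002,-0.03],"dr": [0,0,0]},
    {"gripper": 1,"translation": [0,0,-0.03],"dr": [0,0,0]},
    {"gripper": 1,"translation": [0,0,-0.03],"dr": [0,0,0]},
    {"gripper": 1,"translation": [0,0,-0.03],"dr": [0,0,0]},
    {"gripper": 1,"translation": [0,0,-0.03],"dr": [0,0,0]},
    {"gripper": 1,"translation": [0,0,0],"dr": [0,0,0]},
    {"gripper": 1,"translation": [0,0,0],"dr": [0,0,0]},
  ],
)

```text
clock: 13.78
eef_pos: [549.2, -4.2, 108.1]
tcp_rot: [-3.142, 0.001, 0.0]
contact_force: [1.7, -0.0, -1.5]
opening: 0.27
```

Request:
jog_arm(
  deltas=[
    {"gripper": 1,"translation": [0,0,-0.03],"dr": [0,0,0]},
    {"gripper": 1,"translation": [0,0,-0.03],"dr": [0,0,0]},
    {"gripper": 1,"translation": [0,0,-0.03],"dr": [0,0,0]},
    {"gripper": 1,"translation": [0,0,-0.03],"dr": [0,0,0]},
    {"gripper": 1,"translation": [0,0,-0.02],"dr": [0,0,0]},
    {"gripper": 1,"translation": [0,0,0],"dr": [0,0,0]},
    {"gripper": 1,"translation": [0,0,0],"dr": [0,0,0]},
  ],
)

```text
clock: 14.37
eef_pos: [549.2, -4.2, 94.2]
tcp_rot: [-3.142, 0.0, 0.0]
contact_force: [-0.2, -0.3, -0.7]
opening: 0.269
```

Now 3.5 mm to the bottom, in fine steps.

Request:
jog_arm(
  deltas=[
    {"gripper": 1,"translation": [0,0,-0.01],"dr": [0,0,0]},
    {"gripper": 1,"translation": [0,0,-0.01],"dr": [0,0,0]},
    {"gripper": 1,"translation": [0,0,-0.01],"dr": [0,0,0]},
    {"gripper": 1,"translation": [0,0,0],"dr": [0,0,0]},
    {"gripper": 1,"translation": [0,0,0],"dr": [0,0,0]},
  ],
)

```text
clock: 14.78
eef_pos: [549.3, -4.2, 91.4]
tcp_rot: [-3.142, 0.0, 0.0]
contact_force: [-0.4, 0.3, -0.7]
opening: 0.273
```

Request:
jog_arm(
  deltas=[
    {"gripper": 1,"translation": [0,0,-0.008],"dr": [0,0,0]},
    {"gripper": 1,"translation": [0,0,-0.007],"dr": [0,0,0]},
    {"gripper": 1,"translation": [0,0,0],"dr": [0,0,0]},
    {"gripper": 1,"translation": [0,0,0],"dr": [0,0,0]},
  ],
)

```text
clock: 15.12
eef_pos: [549.6, -4.2, 90.6]
tcp_rot: [3.142, -0.001, 0.0]
contact_force: [-2.5, -0.4, 7.4]
opening: 0.267
```

Request:
jog_arm(
  deltas=[
    {"gripper": 0.2,"translation": [0,0,0],"dr": [0,0,0]},
    {"gripper": 0,"translation": [0,0,0],"dr": [0,0,0]},
    {"gripper": 0,"translation": [0,0,0],"dr": [0,0,0]},
    {"gripper": 0,"translation": [0,0,0],"dr": [0,0,0]},
    {"gripper": 0,"translation": [0,0,0],"dr": [0,0,0]},
  ],
)

```text
clock: 15.53
eef_pos: [549.3, -4.2, 89.8]
tcp_rot: [-3.142, 0.0, 0.0]
contact_force: [0.1, -0.1, 0.7]
opening: 0.498
```

Request:
jog_arm(
  deltas=[
    {"gripper": 0,"translation": [0,0,0.05],"dr": [0,0,0]},
    {"gripper": 0,"translation": [0,0,0.2],"dr": [0,0,0]},
    {"gripper": 0,"translation": [0,0,0.3],"dr": [0,0,0]},
    {"gripper": 0,"translation": [0,0,0.3],"dr": [0,0,0]},
    {"gripper": 0,"translation": [0,0,0.3],"dr": [0,0,0]},
    {"gripper": 0,"translation": [0.1,-0.3,0.1],"dr": [0,0,0]},
    {"gripper": 0,"translation": [0.1,-0.3,0],"dr": [0,0,0]},
    {"gripper": 0,"translation": [0,0,0],"dr": [0,0,0]},
    {"gripper": 0,"translation": [0,0,0],"dr": [0,0,0]},
    {"gripper": 0,"translation": [0,0,0],"dr": [0,0,0]},
  ],
)

```text
clock: 16.37
eef_pos: [568.8, -64.0, 214.7]
tcp_rot: [-3.141, 0.001, -0.0]
contact_force: [0.2, 0.3, -0.9]
opening: 0.501
```

```bash
python3 m.py w8; python3 - <<'E'
from h import *
c=r.calibration("wrist");print("pin top px",proj(c,(549.3,-4.2,98)),"if 5mm high",proj(c,(549.3,-4.2,103)));im=cv2.imread("pics/w8.png");s=r.grab_frame("scene")
a=cv2.resize(im[100:400,150:550],None,fx=1,fy=1);b=cv2.resize(s[210:360,180:380],(400,300));cv2.imwrite("pics/w8c.png",np.hstack([a,b]))
E
```

```text
16.4167 [568.68628915 -63.6097463  214.50843148] [0.1381237  0.72133734 0.5667397 ]
red 239 [253. 127.] [520.3   5.5] r 72.7 ang 160.45930412559844 dir 159.82950584039264
pin top px [292.99843339 148.00826058] if 5mm high [292.29407652 148.89478516]
```

View pics/w8c.png

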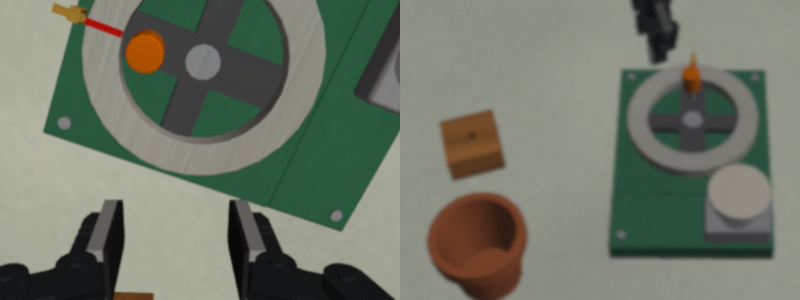

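The last view shows the orange head at about (294,151), close to the (293,148) predicted for a fully seated pin, with the mark still meeting the pointer. The stand is empty and the gripper is clear.

```bash
python3 -c "
from rig import r
print(r.sense()['contact_force']); r.sign_off()"
```

```text
[0.068463   0.82606415 0.04010097]
the job is handed in; nothing more can be done
```

The pulley's mark now faces the pointer, the locking pin is seated through it into the base, and the job was handed in at about 16.5 s of the 64 s allowed. No verdict was reported.

- **Pulley:** I felt for the ring's face with the shut fingertips, then dragged the rim about 71° with 9–12 N downward. The highest total reading, side force included, was about 13.7 N, against the 18 N limit. The mark ended at 160.1°–160.5° in my checks, with the pointer at about 160°, and stayed there after I lifted off and after the pin went in.
- **Pin:** It met no resistance going through the pulley and into the base. It touched bottom at a tool height of 90.6–90.8 mm, the same height at which I gripped it in the stand, which puts the tip 10 mm above the table. I then opened the gripper and moved clear; the force reading was under 1 N.
- **Bystanders:** I did not touch any of them. The last picture shows only pot_b, standing as before; I did not take a final picture of the others.
- **Disagreements:** The base measured about 2% small in the first wrist picture. The pin's head appears about 3 pixels (roughly 2 mm) from the position predicted for a straight pin. I put that down to picture-reading error or a slight lean in the loose hole, and did not check it further.

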